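# Press the sole weights home on three club heads

## Robot

A 7-joint arm with a two-finger parallel gripper is mounted at the origin on the work surface. World frame = base frame: x ahead of the robot, y to its left, z up, the work surface at z = 0. Lengths are in m, angles in rad, forces in N, time in s.
With the tool pointing down it reaches from about 0.425 to 0.925 m from the base axis. Payload 6.8 kg.
Tool frame: the origin (TCP) lies midway between the tips of the shut fingers; the grasp point (between the pads) lies 19 mm behind it; z points along the fingers, y is the direction in which the jaws open and shut (so a half turn about z gives the same grasp; the last joint's range is limited). The gripper opens to 85 mm and grips with 20 to 120 N. Pads are 22 mm wide; open, the fingers measure 114 mm over their backs; the gripper's body (76 mm by 85 mm) begins 54 mm behind the grasp point. The pads swing forward as they close: fully open they stand 13 mm farther back than shut.
Start: joints at [1.162, 0.477, 0.022, 1.555, -0.011, 1.109, -0.083], TCP at [0.2, -0.645, 0.231] pointing down, gripper open.
Joint ranges: [-2.96, 2.96], [-0.34, 2.1], [-1.41, 1.46], [0.24, 2.44], [-1.37, 4.51], [0.17, 1.92], [-2.96, 2.96]. Speed limits (rad/s): [2.39, 2.39, 3.14, 3.14, 3.14, 3.14, 3.14].

## Interface

Orientations are given as a unit quaternion [w, x, y, z].
In Python, from station import * gives the robot as it stands. The module is installed in compiled form; this text tells all that it offers.
- The arm moves only by the tool jog_arm, never from a script. Its arguments are lists of equal length, an entry for each row: "dp": the shift along the tool's x, y, z in units of 25 mm (1.0 is 25 mm), a list of three; "angular": the turn, a rotation vector about the tool's x, y, z in units of 5 degrees (1.0 is 5 degrees), a list of three; "claw": the finger opening in mm, from 0 to 85.4. A call has exactly 5 rows; each row is the pose to reach, as a shift and turn from the pose commanded when the call began, along the tool's axes at that moment; what a row does not reach only later rows make up. A row lasts 1/10 s, in which the tool goes at most 50 mm and 8.59 degrees, less where a joint would pass 70% of its speed; a pose out of reach is approached as far as the arm can. A call with a gripper value outside its range is refused whole. The fingers move at their own pace and stop on an object; "grip_force" is the grip in N (left out, the last holds). Time passes only in rows, so rows that repeat a pose let the fingers close, or fill a call up. It gives the time, the measured TCP pose, the force and the opening at its end, in the units of the state.
- get_obs(): the state, without advancing time (a new reading comes with each control period).
- read_camera(name): name is "side" or "top" or "wrist"; returns a dict with "pixels" (420x560x3 uint8, blue, green, red), "camera_matrix" (3x3 intrinsics, pixels), "rvec" (rotation vector, rad) and "tvec" (3), from world to camera coordinates, as OpenCV has them. Camera axes: x right, y down, z forward; pixel columns grow to the right and rows downward; lengths in m; the calibration is good to about 2 mm. A picture is of the moment at which its call begins. There is no depth.
- hand_in(): hands the job in, once; it reports no verdict.
The state is a dict: "t": time; "q": joint angles; "joint_vel": joint speeds; "joint_torque": joint torques, N m; "eef_pos": TCP position; "tool_rot": TCP orientation; "contact_force": force on the tool from outside, world axes, zero at the start; "torque": the same for the moment, N m; "gripper_width": opening from 0.0 (shut) to 1.0 (fully open).
Only numpy, scipy, OpenCV 4.12 (cv2) and the standard library are available. Lean on these libraries where they do the work, as an engineer would, in place of code of your own. Each camera call takes 0.05 s, during which the arm holds its last target.

## Task

On the club-repair bench three golf club heads lie sole up on wooden blocks, each with a glued steel weight plug standing proud of its sole. With a fingertip, lightly press each plug in until it is flush, in the order they were glued: first the driver (the big round head), then the mallet putter (the squarish one with two prongs), then the blade putter (the narrow bar). Press gently, do not grip, lift or shift the heads and their blocks, and leave the jar, tape and screwdriver alone.

Things in the scene. Friction and masses are not known exactly. Their poses are not given: they have to be found in the camera images.
- driver_block: Loose wooden holding block, 100 (x) x 90 (y) x 35 (z) mm, about 1.3 kg; origin at the centre of its underside, z up. On it, on a soft pad, lies a driver head: big rounded bulb about 110 (x) by 120 (y) mm and 52 mm high, broad flat striking face on its +x side, sole up, with a short hosel stub sloping down at its -y end. The flat sole is 95 mm above the bench.
- driver_plug_top (a point): Centre of the top face of the round steel weight plug (20 mm diameter, upright) in that sole, 12 mm to -x of the block centre; it stands up to 10 mm proud of the sole at the start (top 103 to 105 mm above the bench). Around the plug there is a flat face at least 26 mm out from its centre, so a fingertip wider than the plug can still push it flush.
- driver_plug (a joint): How far that plug is pushed in, m: 0 = 10 mm proud, 0.010 = flush with the sole (end stop). Starts between 0 and 0.002. It slides straight down against about 3 N of friction, stays where it is left and cannot be pulled out. The head itself sinks on its soft pad about 1 mm per 2 N, at most 7 mm, and springs back.
- mallet_block: Loose wooden holding block, 100 (x) x 90 (y) x 35 (z) mm, about 1.3 kg; origin at the centre of its underside, z up. On it, on a soft pad, lies a mallet putter head: squarish, 78 x 100 mm, a front bar on its +x side with two prongs pointing to -x beside a middle block (gaps between them), sole up, with a short hosel stub sloping down at its -y end. The flat sole is 71 mm above the bench.
- mallet_plug_top (a point): Centre of the top face of the round steel weight plug (20 mm diameter, upright) in that sole, 5 mm to -x of the block centre; it stands up to 10 mm proud of the sole at the start (top 79 to 81 mm above the bench). Around the plug there is a flat middle block, 56 mm (x) by 44 mm (y), so a fingertip wider than the plug can still push it flush.
- mallet_plug (a joint): How far that plug is pushed in, m: 0 = 10 mm proud, 0.010 = flush with the sole (end stop). Starts between 0 and 0.002. It slides straight down against about 3 N of friction, stays where it is left and cannot be pulled out. The head itself sinks on its soft pad about 1 mm per 2 N, at most 7 mm, and springs back.
- blade_block: Loose wooden holding block, 100 (x) x 90 (y) x 35 (z) mm, about 1.3 kg; origin at the centre of its underside, z up. On it, on a soft pad, lies a blade putter head: plain narrow bar, 32 mm (x) by 120 mm (y), sole up, with a short hosel stub sloping down at its -y end. The flat sole is 69 mm above the bench.
- blade_plug_top (a point): Centre of the top face of the round steel weight plug (20 mm diameter, upright) in that sole, 18 mm to +y of the block centre; it stands up to 10 mm proud of the sole at the start (top 77 to 79 mm above the bench). Around the plug there is a flat bar, 32 mm (x) wide, so a fingertip wider than the plug can still push it flush.
- blade_plug (a joint): How far that plug is pushed in, m: 0 = 10 mm proud, 0.010 = flush with the sole (end stop). Starts between 0 and 0.002. It slides straight down against about 3 N of friction, stays where it is left and cannot be pulled out. The head itself sinks on its soft pad about 1 mm per 2 N, at most 7 mm, and springs back.
- jar: Bystander: closed jar, 50 mm diameter, 75 mm high, standing beyond the blocks; origin at the centre of its underside.
- tape: Bystander: roll of tape lying flat, 90 mm diameter, 25 mm high; origin at the centre of its underside.
- screwdriver: Bystander: screwdriver, 170 mm long, lying crosswise on the robot's side of the blocks, under 40 mm high.

How it is judged:
On the way, in this order (a step that is already met when the one before it is completed fails the run):
1. the driver's plug is pressed flush (within 2.5 mm) (value of joint driver_plug above 0.0075 m), for 0.1 s.
2. the mallet's plug is pressed flush (within 2.5 mm) (value of joint mallet_plug above 0.0075 m), for 0.1 s.
3. the blade's plug is pressed flush (within 2.5 mm) (value of joint blade_plug above 0.0075 m), for 0.1 s.
At the end, for the whole second after the job is handed in: All three plugs are flush to within 2.5 mm, each block stands upright within 20 mm of where it started, at rest, and the jar, tape and screwdriver are within 20 mm of where they started (value of joint each of driver_plug, mallet_plug, blade_plug above 0.0075 m and distance of each of driver_block, mallet_block, blade_block, jar, tape, screwdriver from where it was at the start of the episode below 0.02 m and angle between each of driver_block, mallet_block, blade_block's own z axis and vertical below 0.05 rad and linear speed of each of driver_block, mallet_block, blade_block below 0.02 m/s); the robot touches nothing.
It fails at once if a plug is pushed in by more than 4 mm before the plug due ahead of it is in ((value of joint mallet_plug above 0.004 m and value of joint driver_plug below 0.007 m) or (value of joint blade_plug above 0.004 m and value of joint driver_plug below 0.007 m) or (value of joint blade_plug above 0.004 m and value of joint mallet_plug below 0.007 m)).
It fails at once if a head, its plug or block is pressed or struck with more than 25 N (contact force between any of the fingers, the arm and driver_block above 25 N or contact force between any of the fingers, the arm and mallet_block above 25 N or contact force between any of the fingers, the arm and blade_block above 25 N).
It fails at once if a block with its head is lifted, tipped or shifted by more than 20 mm (distance of any of driver_block, mallet_block, blade_block from where it was at the start of the episode above 0.02 m or height (world z) of any of driver_block, mallet_block, blade_block above 0.012 m or angle between any of driver_block, mallet_block, blade_block's own z axis and vertical above 0.15 rad).
It fails at once if the jar, tape or screwdriver is moved by more than 20 mm (distance of any of jar, tape, screwdriver from where it was at the start of the episode above 0.02 m).
It also fails if it takes over 54 s, if anything falls off the work surface, if the arm or the gripper's body presses on something with over 40 N, if the wrist force passes 120 N, or if a joint passes its speed limit or range.

## Working session

There is one attempt and no reset: what is moved stays moved. The work goes in short steps, Python scripts to look and compute and a tool call to move; the robot and the scene stay as the last step left them, time stands still between calls to the robot, and variables do not carry over. Pictures are saved under pics/ and viewed, and the job is handed in when it is done.

Besides the shell and the picture viewer there is one more tool, called after ">>>" as a command line: name --argument value ..., lists and objects as JSON in quotes. jog_arm: Moves the arm, as the interface text tells. Its arguments: {"type":"object","properties":{"dp":{"type":"array","items":{"type":"array","items":{"type":"number"}}},"angular":{"type":"array","items":{"type":"array","items":{"type":"number"}}},"claw":{"type":"array","items":{"type":"number"}},"grip_force":{"type":"number"}},"required":["dp","angular","claw"]}

```bash
mkdir -p pics; python3 - <<'E'
from station import *
import cv2
o=get_obs()
for k in o: print(k,o[k])
for n in("top","side"):
    c=read_camera(n); cv2.imwrite(f"pics/{n}0.png",c["pixels"]); print(n,c["camera_matrix"],c["rvec"],c["tvec"])
    import pickle; pickle.dump(c,open(f"{n}0.pkl","wb"))
E
```

```text
t 0.0
q [ 1.16188046  0.47777329  0.02233537  1.5564212  -0.01150499  1.10927774
 -0.08311557]
joint_vel [-8.30152987e-05 -4.13768547e-04  2.36893996e-04 -1.39555494e-04
  1.10136999e-04  8.13998130e-05  1.27481332e-03]
joint_torque [-2.54479355e-04 -5.96447539e+01  1.60733432e+00 -2.81192619e+01
  1.23047177e-02  9.25613655e-03 -2.86216823e-05]
eef_pos [ 0.19982569 -0.64414898  0.23035636]
tool_rot [-8.54595287e-04  9.88709057e-01  1.49845369e-01 -1.91419194e-04]
contact_force [-0.17984196 -0.12983279 -0.38487191]
torque [0.03794509 0.03215225 0.03487722]
gripper_width 1.0013171987840208
top [[399.32685062   0.         274.37156049]
 [  0.         399.32685062 211.32323857]
 [  0.           0.           1.        ]] [ 2.19936767 -2.16172114  0.07541384] [-0.00748258  0.57941183  0.94178772]
side [[475.51816639   0.         278.11699019]
 [  0.         475.51816639 210.19199813]
 [  0.           0.           1.        ]] [ 2.23352328 -0.12831091  0.06964488] [-0.58325695  0.1033127   0.98891204]
```

View pics/top0.png

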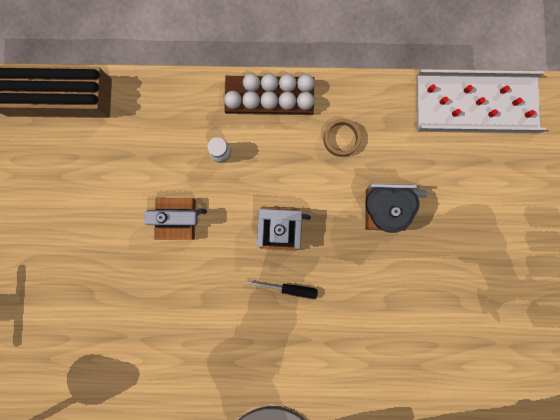

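View pics/side0.png

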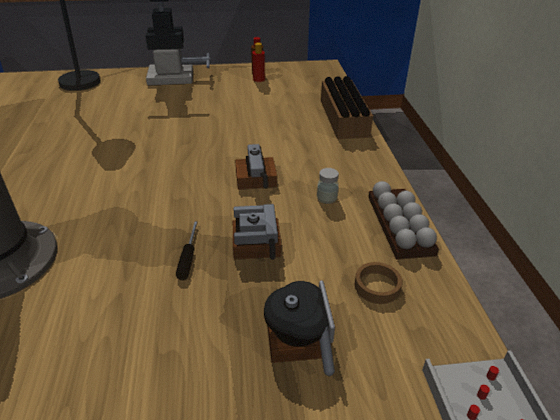

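The top view shows the blade plug near (161,217), the mallet plug near (279,230) and the driver plug near (396,211). The screwdriver is around (283,290), the jar (219,149) and the tape (342,137). In the side view the plugs are near (255,150), (253,218) and (292,301). I'll enlarge these.

```bash
python3 - <<'E'
import cv2,pickle,numpy as np
for n,pts in(("top",[(396,211),(279,230),(161,217)]),("side",[(292,301),(253,218),(255,150)])):
    im=pickle.load(open(n+"0.pkl","rb"))["pixels"]
    r=[cv2.resize(im[v-16:v+16,u-16:u+16],None,fx=8,fy=8,interpolation=cv2.INTER_CUBIC) for u,v in pts]
    cv2.imwrite(f"pics/{n}_crop.png",np.hstack(r))
E
```

```text
(no output)
```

View pics/top_crop.png

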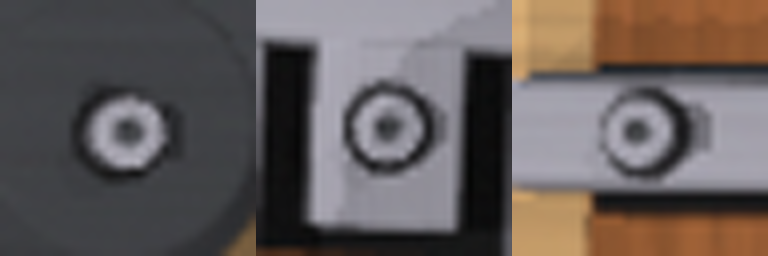

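View pics/side_crop.png

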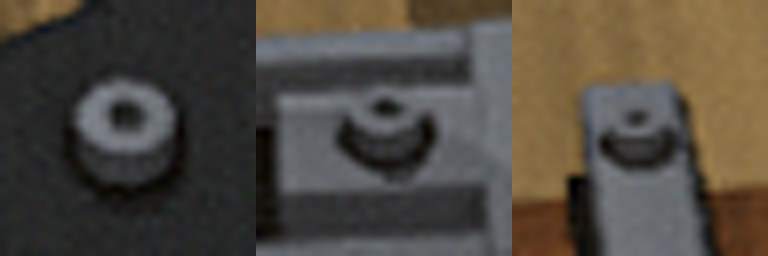

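```bash
cat > h.py <<'E'
import cv2,pickle,numpy as np
def ray(c,uv):
    R=cv2.Rodrigues(c["rvec"])[0]; t=np.ravel(c["tvec"])
    d=R.T@np.linalg.inv(c["camera_matrix"])@np.array([*uv,1.]); return -R.T@t,d/np.linalg.norm(d)
def plane(c,uv,z):
    o,d=ray(c,uv); return o+d*(z-o[2])/d[2]
def tri(rs):
    A=sum(np.eye(3)-np.outer(d,d) for o,d in rs); b=sum((np.eye(3)-np.outer(d,d))@o for o,d in rs); return np.linalg.solve(A,b)
E
python3 - <<'E'
from h import *
T,S=[pickle.load(open(n+"0.pkl","rb")) for n in("top","side")]
np.set_printoptions(precision=4,suppress=True)
for n,a,b,z in(("drv",(395.5,210.9),(291.1,298.9),.104),("mal",(279,229.25),(252.75,214.9),.080),("bla",(160.1,216.9),(254.1,148.25),.078)):
    print(n,plane(T,a,z),plane(S,b,z),tri([ray(T,a),ray(S,b)]))
for n,p,z in(("jar",(218,145),.075),("tape",(342,137),.02),("sdL",(248,283),.0),("sdR",(317,292),.02)): print(n,plane(T,p,z))
from station import *
from scipy.spatial.transform import Rotation as R
q=get_obs()["tool_rot"]; print(R.from_quat([*q[1:],q[0]]).as_matrix())
E
```

```text
drv [ 0.5788 -0.2648  0.104 ] [ 0.5769 -0.2641  0.104 ] [ 0.5778 -0.2645  0.1045]
mal [ 0.5347 -0.009   0.08  ] [ 0.533  -0.0093  0.08  ] [ 0.5338 -0.009   0.0798]
bla [0.5581 0.2615 0.078 ] [0.5567 0.2607 0.078 ] [0.5575 0.2617 0.0774]
jar [0.7268 0.135  0.075 ]
tape [ 0.7649 -0.1599  0.02  ]
sdL [0.405  0.0638 0.    ]
sdR [ 0.3888 -0.1023  0.02  ]
[[ 0.9551  0.2963 -0.0006]
 [ 0.2963 -0.9551  0.0015]
 [-0.0001 -0.0016 -1.    ]]
```

Top and side views agree to about 2 mm, and the heights match the given sizes. I'll shut the fingers, align the tool yaw with the world axes, and travel at the current height.

>>> jog_arm --dp '[[1.6, -0.85, 0], [3.2, -1.7, 0], [4.8, -2.55, 0], [6.4, -3.4, 0], [8.0, -4.25, 0]]' --angular '[[0, 0, 0.7], [0, 0, 1.4], [0, 0, 2.1], [0, 0, 2.8], [0, 0, 3.45]]' --claw '[0, 0, 0, 0, 0]' --grip_force 20

```text
t: 0.6
eef_pos: [0.3604, -0.4823, 0.231]
tool_rot: [-0.0, 1.0, -0.001, -0.0]
contact_force: [1.4, 0.2, 0.0]
gripper_width: 0.145
```

>>> jog_arm --dp '[[1.3, -1.3, 0], [2.6, -2.6, 0], [3.9, -3.9, 0], [5.2, -5.2, 0], [6.5, -6.5, 0]]' --angular '[[0, 0, 0], [0, 0, 0], [0, 0, 0], [0, 0, 0], [0, 0, 0]]' --claw '[0, 0, 0, 0, 0]'

```text
t: 1.1
eef_pos: [0.5229, -0.3199, 0.231]
tool_rot: [-0.0, 1.0, -0.0, -0.0]
contact_force: [0.6, -0.9, 0.5]
gripper_width: -0.004
```

>>> jog_arm --dp '[[0.8, -0.8, 0.5], [1.6, -1.6, 1.2], [2.2, -2.2, 2.0], [2.2, -2.2, 2.8], [2.2, -2.2, 3.4]]' --angular '[[0, 0, 0], [0, 0, 0], [0, 0, 0], [0, 0, 0], [0, 0, 0]]' --claw '[0, 0, 0, 0, 0]'

```text
t: 1.6
eef_pos: [0.5768, -0.2654, 0.1444]
tool_rot: [-0.0, 1.0, 0.001, -0.001]
contact_force: [0.0, 0.3, 0.7]
gripper_width: -0.004
```

>>> jog_arm --dp '[[0, 0, 0], [0, 0, 0], [0, 0, 0], [0, 0, 0], [0, 0, 0]]' --angular '[[0, 0, 0], [0, 0, 0], [0, 0, 0], [0, 0, 0], [0, 0, 0]]' --claw '[0, 0, 0, 0, 0]'

```text
t: 2.1
eef_pos: [0.5774, -0.2669, 0.1472]
tool_rot: [0.0, 1.0, -0.0, 0.001]
contact_force: [-0.1, -0.5, -0.4]
gripper_width: 0.001
```

```bash
python3 - <<'E'
from station import *
import cv2,numpy as np
o=get_obs(); print(o["eef_pos"],o["contact_force"],o["gripper_width"])
s=read_camera("side")["pixels"];w=read_camera("wrist")["pixels"]
cv2.imwrite("pics/s1.png",np.hstack([cv2.resize(s[200:400,200:400],(400,400)),cv2.resize(w,(400,300))[:,:] if 0 else cv2.copyMakeBorder(cv2.resize(w,(400,300)),0,100,0,0,0)]))
E
```

```text
[ 0.57740597 -0.26694342  0.14719066] [-0.13570543 -0.54958655 -0.42770587] 0.001492845110769002
```

View pics/s1.png

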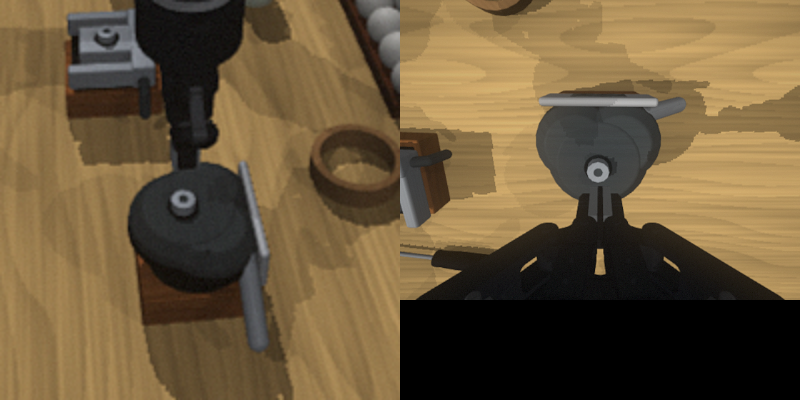

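>>> jog_arm --dp '[[0, -0.05, 0.4], [0, -0.05, 0.8], [0, -0.05, 1.1], [0, -0.05, 1.3], [0, -0.05, 1.4]]' --angular '[[0, 0, 0], [0, 0, 0], [0, 0, 0], [0, 0, 0], [0, 0, 0]]' --claw '[0, 0, 0, 0, 0]'

```text
t: 2.7
eef_pos: [0.5767, -0.2651, 0.1102]
tool_rot: [-0.0, 1.0, -0.0, -0.001]
contact_force: [0.6, 0.6, 0.5]
gripper_width: -0.003
```

>>> jog_arm --dp '[[0, 0, 0.08], [0, 0, 0.16], [0, 0, 0.24], [0, 0, 0.32], [0, 0, 0.4]]' --angular '[[0, 0, 0], [0, 0, 0], [0, 0, 0], [0, 0, 0], [0, 0, 0]]' --claw '[0, 0, 0, 0, 0]'

```text
t: 3.2
eef_pos: [0.5773, -0.2654, 0.1017]
tool_rot: [0.0, 1.0, -0.0, 0.0]
contact_force: [-0.7, 0.4, 3.3]
gripper_width: 0.005
```

Contact at about 3 N, as expected. I'll press on slowly.

>>> jog_arm --dp '[[0, 0, 0.06], [0, 0, 0.12], [0, 0, 0.18], [0, 0, 0.24], [0, 0, 0.3]]' --angular '[[0, 0, 0], [0, 0, 0], [0, 0, 0], [0, 0, 0], [0, 0, 0]]' --claw '[0, 0, 0, 0, 0]'

```text
t: 3.7
eef_pos: [0.5773, -0.2654, 0.0938]
tool_rot: [0.0, 1.0, -0.0, 0.0]
contact_force: [0.6, -0.3, 4.3]
gripper_width: 0.003
```

>>> jog_arm --dp '[[0, 0, 0.03], [0, 0, 0.06], [0, 0, 0.09], [0, 0, 0.1], [0, 0, 0.1]]' --angular '[[0, 0, 0], [0, 0, 0], [0, 0, 0], [0, 0, 0], [0, 0, 0]]' --claw '[0, 0, 0, 0, 0]'

```text
t: 4.2
eef_pos: [0.5774, -0.2654, 0.092]
tool_rot: [0.0, 1.0, -0.0, 0.0]
contact_force: [-2.0, 0.4, 7.5]
gripper_width: 0.001
```

>>> jog_arm --dp '[[0, 0, 0.03], [0, 0, 0.05], [0, 0, 0.05], [0, 0, 0.05], [0, 0, 0.05]]' --angular '[[0, 0, 0], [0, 0, 0], [0, 0, 0], [0, 0, 0], [0, 0, 0]]' --claw '[0, 0, 0, 0, 0]'

```text
t: 4.7
eef_pos: [0.5774, -0.2654, 0.0911]
tool_rot: [0.0, 1.0, -0.0, 0.0]
contact_force: [-2.5, 0.6, 9.8]
gripper_width: 0.002
```

>>> jog_arm --dp '[[0, 0, -0.2], [0, 0, -0.6], [0, 0, -1.2], [0, 0, -1.8], [0, 0, -2.4]]' --angular '[[0, 0, 0], [0, 0, 0], [0, 0, 0], [0, 0, 0], [0, 0, 0]]' --claw '[0, 0, 0, 0, 0]'

```text
t: 5.2
eef_pos: [0.5773, -0.2653, 0.1517]
tool_rot: [0.0, 1.0, -0.0, 0.0]
contact_force: [0.8, 0.1, 0.8]
gripper_width: 0.003
```

```bash
python3 - <<'E'
from station import *
import cv2,numpy as np
o=get_obs(); print(o["eef_pos"],o["contact_force"])
s=read_camera("side")["pixels"]
cv2.imwrite("pics/s2.png",cv2.resize(s[200:350,200:400],None,fx=4,fy=4,interpolation=cv2.INTER_CUBIC))
E
```

```text
[ 0.57727774 -0.26530884  0.15166153] [0.77032556 0.0679018  0.82530262]
```

View pics/s2.png

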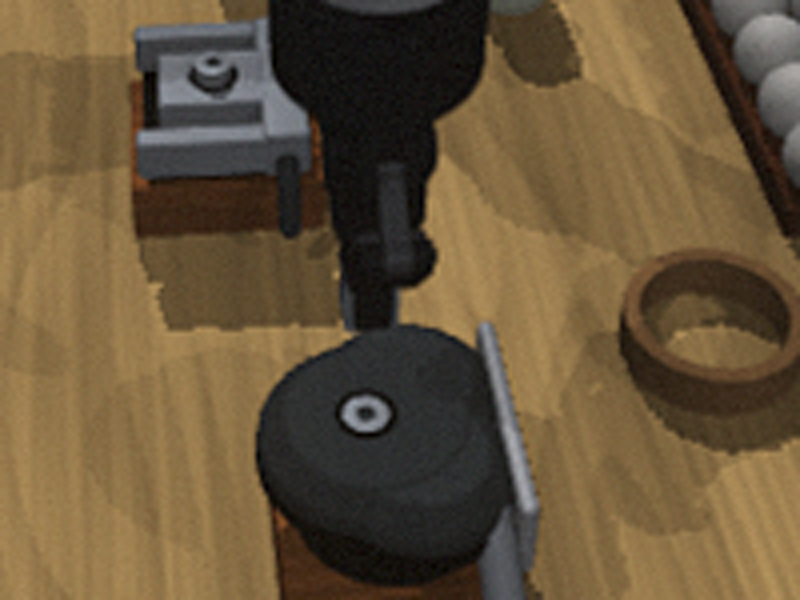

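The driver plug sits flush (crop (367,413)) and the mallet plug is still proud. On to the mallet.

>>> jog_arm --dp '[[-0.2, -1.2, 0], [-0.4, -2.5, 0], [-0.6, -3.8, 0], [-0.8, -5.1, 0], [-1.0, -6.4, 0]]' --angular '[[0, 0, 0], [0, 0, 0], [0, 0, 0], [0, 0, 0], [0, 0, 0]]' --claw '[0, 0, 0, 0, 0]'

```text
t: 5.75
eef_pos: [0.552, -0.1041, 0.1506]
tool_rot: [0.0, 1.0, -0.0, 0.0]
contact_force: [0.9, 0.0, 0.1]
gripper_width: 0.001
```

>>> jog_arm --dp '[[-0.3, -1.3, 0], [-0.6, -2.6, 0.2], [-0.73, -3.6, 0.6], [-0.73, -3.85, 1.2], [-0.73, -3.85, 1.6]]' --angular '[[0, 0, 0], [0, 0, 0], [0, 0, 0], [0, 0, 0], [0, 0, 0]]' --claw '[0, 0, 0, 0, 0]'

```text
t: 6.25
eef_pos: [0.5338, -0.0073, 0.1099]
tool_rot: [-0.0, 1.0, 0.001, 0.0]
contact_force: [-0.5, 0.3, -0.8]
gripper_width: -0.002
```

>>> jog_arm --dp '[[0, 0, 0], [0, 0, 0], [0, 0, 0], [0, 0, 0], [0, 0, 0]]' --angular '[[0, 0, 0], [0, 0, 0], [0, 0, 0], [0, 0, 0], [0, 0, 0]]' --claw '[0, 0, 0, 0, 0]'

```text
t: 6.75
eef_pos: [0.5343, -0.0094, 0.1105]
tool_rot: [0.0, 1.0, -0.001, 0.0]
contact_force: [-0.1, -0.5, -0.1]
gripper_width: 0.0
```

>>> jog_arm --dp '[[0, 0, 0.3], [0, 0, 0.6], [0, 0, 0.8], [0, 0, 0.95], [0, 0, 1.0]]' --angular '[[0, 0, 0], [0, 0, 0], [0, 0, 0], [0, 0, 0], [0, 0, 0]]' --claw '[0, 0, 0, 0, 0]'

```text
t: 7.25
eef_pos: [0.5335, -0.009, 0.0843]
tool_rot: [0.0, 1.0, -0.0, -0.001]
contact_force: [1.1, -0.3, -0.2]
gripper_width: -0.0
```

>>> jog_arm --dp '[[0, 0, 0.08], [0, 0, 0.16], [0, 0, 0.24], [0, 0, 0.32], [0, 0, 0.4]]' --angular '[[0, 0, 0], [0, 0, 0], [0, 0, 0], [0, 0, 0], [0, 0, 0]]' --claw '[0, 0, 0, 0, 0]'

```text
t: 7.75
eef_pos: [0.5341, -0.009, 0.0752]
tool_rot: [-0.0, 1.0, -0.0, 0.0]
contact_force: [-0.4, 0.2, 2.8]
gripper_width: 0.001
```

>>> jog_arm --dp '[[0, 0, 0.06], [0, 0, 0.12], [0, 0, 0.18], [0, 0, 0.24], [0, 0, 0.28]]' --angular '[[0, 0, 0], [0, 0, 0], [0, 0, 0], [0, 0, 0], [0, 0, 0]]' --claw '[0, 0, 0, 0, 0]'

```text
t: 8.25
eef_pos: [0.5342, -0.009, 0.0682]
tool_rot: [0.0, 1.0, -0.0, 0.0]
contact_force: [-1.8, 0.3, 8.3]
gripper_width: 0.002
```

>>> jog_arm --dp '[[0, 0, 0.03], [0, 0, 0.05], [0, 0, 0.06], [0, 0, 0.06], [0, 0, 0.06]]' --angular '[[0, 0, 0], [0, 0, 0], [0, 0, 0], [0, 0, 0], [0, 0, 0]]' --claw '[0, 0, 0, 0, 0]'

```text
t: 8.75
eef_pos: [0.5342, -0.009, 0.0672]
tool_rot: [0.0, 1.0, -0.0, 0.0]
contact_force: [-1.5, -0.1, 9.1]
gripper_width: 0.001
```

>>> jog_arm --dp '[[0, 0, -0.2], [0, 0, -0.6], [0, 0, -1.2], [0, 0, -1.8], [0, 0, -2.4]]' --angular '[[0, 0, 0], [0, 0, 0], [0, 0, 0], [0, 0, 0], [0, 0, 0]]' --claw '[0, 0, 0, 0, 0]'

```text
t: 9.25
eef_pos: [0.5336, -0.0091, 0.1272]
tool_rot: [0.0, 1.0, -0.0, -0.0]
contact_force: [0.5, -0.4, 0.3]
gripper_width: -0.002
```

>>> jog_arm --dp '[[0.1, -1.2, 0], [0.2, -2.5, 0], [0.3, -3.8, 0], [0.4, -5.1, 0], [0.5, -6.4, 0]]' --angular '[[0, 0, 0], [0, 0, 0], [0, 0, 0], [0, 0, 0], [0, 0, 0]]' --claw '[0, 0, 0, 0, 0]'

```text
t: 9.75
eef_pos: [0.5463, 0.1521, 0.1268]
tool_rot: [0.0, 1.0, -0.0, -0.0]
contact_force: [1.1, -0.1, -0.6]
gripper_width: -0.0
```

```bash
python3 - <<'E'
from station import *
import cv2,numpy as np
o=get_obs(); print(o["eef_pos"],o["contact_force"])
s=read_camera("side")["pixels"]
cv2.imwrite("pics/s3.png",cv2.resize(s[120:270,170:370],None,fx=4,fy=4,interpolation=cv2.INTER_CUBIC))
E
```

```text
[0.54627823 0.15207637 0.12675902] [ 1.07273307 -0.13751541 -0.58644062]
```

View pics/s3.png

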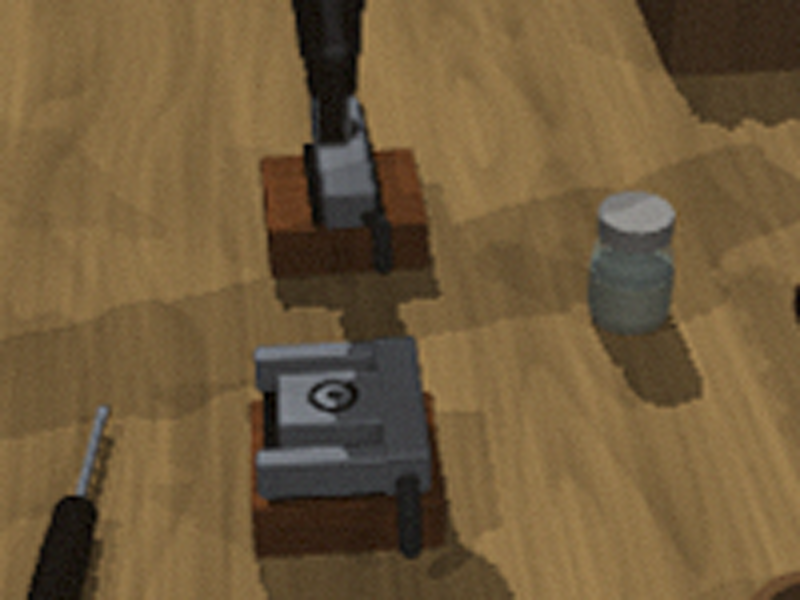

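The mallet plug is flush (crop (333,396)), and the jar and screwdriver are untouched. Now the blade.

>>> jog_arm --dp '[[0.1, -1.3, 0], [0.2, -2.6, 0], [0.3, -3.7, 0.2], [0.43, -4.37, 0.5], [0.43, -4.37, 0.8]]' --angular '[[0, 0, 0], [0, 0, 0], [0, 0, 0], [0, 0, 0], [0, 0, 0]]' --claw '[0, 0, 0, 0, 0]'

```text
t: 10.3
eef_pos: [0.557, 0.2629, 0.1061]
tool_rot: [-0.001, 1.0, 0.002, 0.0]
contact_force: [-0.7, -0.9, 0.2]
gripper_width: -0.002
```

>>> jog_arm --dp '[[0, 0, 0], [0, 0, 0], [0, 0, 0], [0, 0, 0], [0, 0, 0]]' --angular '[[0, 0, 0], [0, 0, 0], [0, 0, 0], [0, 0, 0], [0, 0, 0]]' --claw '[0, 0, 0, 0, 0]'

```text
t: 10.8
eef_pos: [0.5575, 0.2597, 0.1069]
tool_rot: [-0.0, 1.0, -0.001, 0.0]
contact_force: [0.4, -0.3, 0.0]
gripper_width: 0.003
```

>>> jog_arm --dp '[[0, -0.05, 0.3], [0, -0.05, 0.6], [0, -0.05, 0.8], [0, -0.05, 0.9], [0, -0.05, 0.92]]' --angular '[[0, 0, 0], [0, 0, 0], [0, 0, 0], [0, 0, 0], [0, 0, 0]]' --claw '[0, 0, 0, 0, 0]'

```text
t: 11.3
eef_pos: [0.557, 0.2613, 0.0829]
tool_rot: [0.0, 1.0, -0.0, -0.0]
contact_force: [0.5, 0.3, 0.0]
gripper_width: -0.001
```

>>> jog_arm --dp '[[0, 0, 0.08], [0, 0, 0.16], [0, 0, 0.24], [0, 0, 0.32], [0, 0, 0.4]]' --angular '[[0, 0, 0], [0, 0, 0], [0, 0, 0], [0, 0, 0], [0, 0, 0]]' --claw '[0, 0, 0, 0, 0]'

```text
t: 11.8
eef_pos: [0.5574, 0.2616, 0.0738]
tool_rot: [-0.0, 1.0, -0.0, 0.0]
contact_force: [0.1, 0.2, 2.5]
gripper_width: -0.002
```

>>> jog_arm --dp '[[0, 0, 0.06], [0, 0, 0.12], [0, 0, 0.18], [0, 0, 0.24], [0, 0, 0.28]]' --angular '[[0, 0, 0], [0, 0, 0], [0, 0, 0], [0, 0, 0], [0, 0, 0]]' --claw '[0, 0, 0, 0, 0]'

```text
t: 12.3
eef_pos: [0.5575, 0.2616, 0.0667]
tool_rot: [-0.0, 1.0, -0.0, 0.0]
contact_force: [-1.7, -0.5, 6.0]
gripper_width: -0.0
```

>>> jog_arm --dp '[[0, 0, 0.03], [0, 0, 0.05], [0, 0, 0.06], [0, 0, 0.06], [0, 0, 0.06]]' --angular '[[0, 0, 0], [0, 0, 0], [0, 0, 0], [0, 0, 0], [0, 0, 0]]' --claw '[0, 0, 0, 0, 0]'

```text
t: 12.8
eef_pos: [0.5575, 0.2616, 0.0658]
tool_rot: [-0.0, 1.0, -0.0, 0.0]
contact_force: [-1.6, -0.8, 8.8]
gripper_width: -0.003
```

Force is well above the 3 N friction, so the plug has reached its end stop. I'll retract upward, move aside and check.

>>> jog_arm --dp '[[0, 0, -0.2], [0, 0, -0.6], [0, 0, -1.5], [0, 0, -2.6], [0, 0, -3.8]]' --angular '[[0, 0, 0], [0, 0, 0], [0, 0, 0], [0, 0, 0], [0, 0, 0]]' --claw '[0, 0, 0, 0, 0]'

```text
t: 13.3
eef_pos: [0.5565, 0.2611, 0.1605]
tool_rot: [0.0, 1.0, -0.0, -0.001]
contact_force: [-0.4, -0.8, -0.4]
gripper_width: -0.006
```

>>> jog_arm --dp '[[0, -1, -0.5], [0, -2.2, -1], [0, -3.4, -1.5], [0, -4.2, -1.8], [0, -4.6, -2]]' --angular '[[0, 0, 0], [0, 0, 0], [0, 0, 0], [0, 0, 0], [0, 0, 0]]' --claw '[0, 0, 0, 0, 0]'

```text
t: 13.8
eef_pos: [0.5564, 0.379, 0.2109]
tool_rot: [-0.001, 1.0, 0.001, -0.0]
contact_force: [0.3, 0.5, 0.1]
gripper_width: 0.004
```

>>> jog_arm --dp '[[0, 0, 0], [0, 0, 0], [0, 0, 0], [0, 0, 0], [0, 0, 0]]' --angular '[[0, 0, 0], [0, 0, 0], [0, 0, 0], [0, 0, 0], [0, 0, 0]]' --claw '[0, 0, 0, 0, 0]'

```text
t: 14.3
eef_pos: [0.5575, 0.3755, 0.2098]
tool_rot: [0.0, 1.0, -0.001, -0.0]
contact_force: [0.3, 0.5, 0.1]
gripper_width: 0.001
```

```bash
python3 - <<'E'
from station import *
import cv2,numpy as np
o=get_obs(); print(o["t"],o["eef_pos"],o["contact_force"])
s=read_camera("side")["pixels"];t=read_camera("top")["pixels"]
cv2.imwrite("pics/s4.png",cv2.resize(s[120:400,160:420],None,fx=2.1,fy=2.1,interpolation=cv2.INTER_CUBIC))
cv2.imwrite("pics/t4.png",t)
E
```

```text
14.3 [0.55751148 0.37546207 0.20978093] [0.342368   0.48320146 0.06532938]
```

View pics/s4.png

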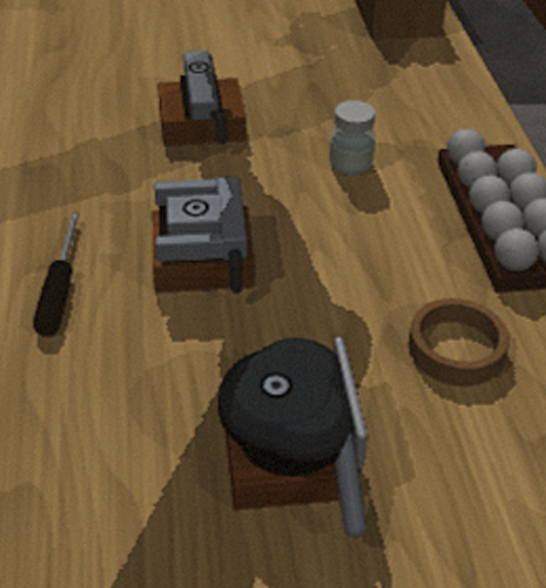

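View pics/t4.png

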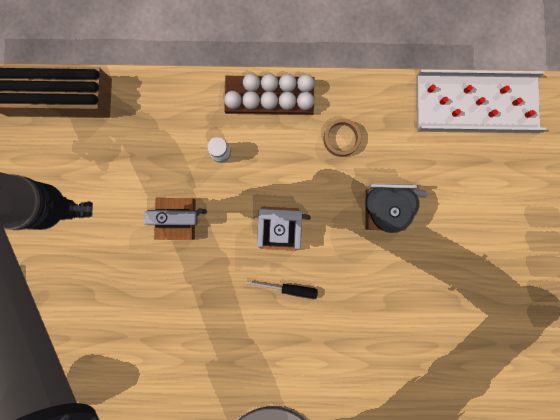

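All three plugs sit flush: top view (162,217), (279,230) and (395,212). The blocks, jar, tape and screwdriver are at the same pixels as at the start, and the arm is clear. Handing in.

```bash
python3 -c "
from station import *
print(hand_in())"
```

```text
the job is handed in; nothing more can be done
None
```

I pressed the driver, mallet and blade plugs flush in that order with the shut fingertips, then handed the job in at about 14.4 s of the 54 s allowed.

- **Press force:** It stayed around 3 N while each plug slid. It then rose to 9–10 N at the end stop, the highest at any reading and well under the 25 N limit.
- **Last pictures:** The side and top views show all three plugs level with their soles. The blocks, jar, tape and screwdriver are where they started, as far as the pictures show.
- **Robot:** It was clear of everything at hand-in, with about 0 N on the tool.

No check failed or disagreed; the only spread was about 2 mm between the top and side camera positions, which is the stated calibration accuracy. `hand_in()` gives no verdict, so I have not seen the judged result.

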